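Clear and zero the bench thickness gauge

ROBOT

A 7-joint arm with a two-finger parallel gripper is mounted at the origin on the work surface. World frame = base frame: x ahead of the robot, y to its left, z up, the work surface at z = 0. Lengths are in m, angles in degrees, forces in N, time in s.
With the tool pointing down it reaches from about 0.35 to 0.9 m from the base axis. Payload 7.2 kg.
Tool frame: the origin (TCP) lies midway between the tips of the shut fingers; the grasp point (between the pads) lies robot.grip_point_offset behind it (robot.grip_point_offset is the distance from the TCP to the grasp point, in m); z points along the fingers, y is the line along which they close (so a half turn about z gives the same grasp; the last joint's range is limited). The gripper opens to 88 mm and grips with 3 to 60 N. Pads are 20 mm wide; open, the fingers measure 115 mm over their backs; the gripper's body (75 mm by 178 mm) begins 61 mm behind the grasp point.
Start: joints at [66.853, 23.554, -0.728, 91.456, 0.321, 64.991, -4.71], TCP at [0.206, -0.59, 0.223] pointing down, gripper open.
Joint ranges: [-169.25, 169.25], [-16.82, 113.86], [-84.01, 82.57], [7.8, 145.47], [-59.2, 239.2], [7.22, 106.19], [-163.78, 163.78]. Speed limits (degrees/s): [136.94, 136.94, 172.46, 172.46, 180, 180, 180].

INTERFACE

Orientations are given as a 3x3 rotation matrix whose columns are the frame's x, y, z axes.
In Python, from station import telemetry, vision, robot gives the robot as it stands. The module is installed in compiled form; this text tells all that it offers.
- The arm moves only by the tool drive_tool, never from a script. Its argument "plan" is a list of rows, each a list of 3 entries, a list of its own where there are three numbers: the opening, from 0 (shut) to 1 (fully open), then the shift along the tool's x, y, z in m, then the turn, a rotation vector about the tool's x, y, z in rad. A call has 1 to 8 rows; each row is the pose to reach, as a shift and turn from the pose commanded when the call began, along the tool's axes at that moment; what a row does not reach only later rows make up. A row lasts 1/8 s, in which the tool goes at most 62.5 mm and 10.7 degrees, less where a joint would pass 70% of its speed; a pose out of reach is approached as far as the arm can. A call with a gripper value outside its range is refused whole. The fingers move at their own pace and stop on an object; "grip_force" is the grip in N (left out, the last holds). Time passes only in rows, so rows that repeat a pose let the fingers close. It gives the time, the measured TCP pose, the force, the opening and the grip force at its end, in the units of the state.
- telemetry.sense(): the state, without advancing time (a new reading comes with each control period).
- vision.snapshot(name): name is "scene" or "side" or "wrist"; returns the picture (420x560x3 uint8, blue, green, red); there is no depth.
- vision.camera_model(name): a dict with "mtx" (3x3 intrinsics, pixels), "eye" and "attitude" of the camera in the world. Camera axes: x right, y down, z forward; pixel columns grow to the right and rows downward; lengths in m; the calibration is good to about 2 mm. A picture is of the moment at which its call begins: read the wrist's pose just before it. camera_model takes no time and is no camera call; for the wrist camera it gives the pose at the moment of the call.
- robot.sign_off(): hands the job in; it is judged then, once.
The state is a dict: "t": time; "q": joint angles; "joint_velocities": joint speeds; "joint_torque": joint torques, N m; "position": TCP position; "ee_rot": TCP orientation; "contact_force": force on the tool from outside, world axes, zero at the start; "ft_torque": the same for the moment, N m; "grip_width": finger opening in m; "gripper_force": force on a finger pad.
Only numpy, scipy, OpenCV 4.12 (cv2) and the standard library are available. Lean on these libraries where they do the work, as an engineer would, in place of code of your own. Each camera call takes 0.05 s, during which the arm holds its last target. There are 200 camera calls.

TASK

Someone left a stiff blank under the foot of the bench thickness gauge. Draw it out and lay it flat near the middle of the round cutting board, then, with the foot down on the bare anvil, turn the gauge's bezel until the zero mark stands at the tip of the pointer. Leave the other things on the bench where they are.

Things in the scene. Friction and masses are not known exactly. Their poses are not given: they have to be found in the camera images.
- gauge: Bench thickness gauge: grey cast C-frame fixed to the bench, throat open to its own -x (roughly to the robot). Origin on the bench below the dial's axis, z up. Base x -50 to +125 mm, 100 wide, 24 high; column x 80 to 125, 50 wide; overhead arm 34 to 42 mm wide, from the column to x -21, underside 78 and top 106 mm above the bench; on it the dial case, 52 mm diameter, 106 to 128 mm up, and the bezel.
- anvil (a point): Centre of the gauge's round anvil, below the foot, 45 mm above the bench. It is flush in a steel table plate (gauge x -50 to +60 mm, y -45 to +45, 10 mm thick); in front of the plate (gauge x below -50 mm) there is nothing above the bench.
- bezel: Knurled steel bezel around the dial, 60 mm diameter, 13 mm high; origin on the axis at its underside, 128 mm above the bench; x points to the zero mark. It turns endlessly about the vertical axis, stiffness about 0.06 N m, stays where it is left, and carries the white dial face and its marks with it. The pointer does not turn with it.
- dial_center (a point): Point on the dial's vertical axis at the dial face, 139.5 mm above the bench.
- zero_mark (a point): Zero mark of the dial: the one broad long black bar among thin division lines (50 divisions). This point is on the bar, 24 mm from the axis; turns with the bezel.
- pointer_tip (a point): Tip of the black pointer, 24 mm from the axis (its short broad tail lies on the other side of the brass hub), inside the rim and out of reach. It follows the foot: one turn for 10 mm, clockwise seen from above as the foot rises. How it is set on its arbor differs from case to case.
- spindle (a joint): Height of the foot in m: about 0 with the blank under it, -0.0062 when it is down on the bare anvil. The foot is a 13 mm steel button on a vertical spindle on the dial's axis, pressed down with 1 to 2 N; it drops by itself when nothing is under it.
- blank: Stiff brown fibreboard blank, 170 x 50 x 6 mm, half-round ends (straight sides over the middle 120 mm), about 55 g. Origin at the centre of its underside, x along it. At the start it lies flat on the gauge's plate under the foot; its -x end sticks out about 95 to 110 mm past the plate's front edge; its +x end is 10 to 27 mm beyond the dial's axis.
- board: Round black cutting board, 250 mm diameter, 30 mm thick, fixed. Origin at the centre of its underside. An awl lies on it, near its edge on its +y side.
- awl: Awl lying on the cutting board, flat wooden handle 22 x 18 mm, 125 mm long in all, along its x (x -65 to +60 mm); origin on its underside. To be left alone.
- scissors: Scissors between gauge and board, 185 mm long, 15 mm high, along x; origin on the bench under the pivot. To be left alone.
- hammer: Hammer, 280 mm long, lying along x; origin under its middle. To be left alone.
- pliers: Pliers, 165 mm long, lying along x. To be left alone.
- jar: Glue jar, 72 mm diameter, 95 mm high, standing between gauge and board, towards the back. To be left alone.
- straightedge: Steel straightedge, 200 x 32 x 5 mm, lying near the robot. To be left alone.

How it is judged (in metres and radians):
On the way, in this order (a step that is already met when the one before it is completed fails the run):
1. the blank lies flat on the cutting board and the gauge's foot is down on the bare anvil (horizontal distance between blank and board below 0.075 m and z of blank in the frame of board between 0.026 and 0.034 m and angle between blank's own z axis and vertical below 0.06 rad and contact force between the fingers and blank below 0.1 N and value of joint spindle below -0.0052 m), for 0.2 s.
2. the zero mark stands at the pointer's tip (distance between zero_mark and pointer_tip below 0.002 m), for 0.2 s.
At the end, for the whole second after the job is handed in: The blank rests flat on the cutting board, its centre within 75 mm of the board's; the gauge's foot is down on the bare anvil; the zero mark stands within 2 mm of the pointer's tip (about 5 degrees, two thirds of a division) (distance between zero_mark and pointer_tip below 0.002 m and value of joint spindle below -0.0052 m and horizontal distance between blank and board below 0.075 m and z of blank in the frame of board between 0.026 and 0.034 m and angle between blank's own z axis and vertical below 0.06 rad and linear speed of blank below 0.02 m/s); the robot touches nothing.
It fails at once if another thing on the bench (awl, scissors, hammer, pliers, jar or straightedge) is shifted by more than 30 mm (distance of any of awl, scissors, hammer, pliers, jar, straightedge from where it was at the start of the episode above 0.03 m).
It also fails if it takes over 72 s, if anything falls off the work surface, if the arm or the gripper's body presses on something with over 40 N, if the wrist force passes 120 N, or if a joint passes its speed limit or range.

## Working session

There is one attempt and no reset: what is moved stays moved. The work goes in short steps, Python scripts to look and compute and a tool call to move; the robot and the scene stay as the last step left them, time stands still between calls to the robot, and variables do not carry over. Pictures are saved under pics/ and viewed, at most 10 in all, crops included, and the job is handed in when it is done.

Besides the shell and the picture viewer there is one more tool, called after "Emit:" as name(argument=value, ...), one argument or row to a line, values as JSON. drive_tool: Moves the arm, as the interface text tells. Its arguments: {"type":"object","properties":{"plan":{"type":"array"},"grip_force":{"type":"number"}},"required":["plan"]}

```bash
mkdir -p pics; python3 - <<'E'
from station import telemetry, vision, robot
import cv2,numpy as np
print(robot.grip_point_offset); s=telemetry.sense(); print(s['t'],s['position'],np.round(s['ee_rot'],3),s['grip_width'])
for n in("scene","side"):
    im=vision.snapshot(n); cv2.imwrite(f"pics/{n}0.png",im); m=vision.camera_model(n); print(n,m['mtx'],m['eye'],m['attitude'])
E
```

```text
0.0187
0.0 [ 0.20572711 -0.58962522  0.22182887] [[ 0.944  0.33  -0.001]
 [ 0.33  -0.944  0.001]
 [-0.    -0.002 -1.   ]] 0.08785670961543864
scene [[466.06379856   0.         278.85649334]
 [  0.         466.06379856 207.65995653]
 [  0.           0.           1.        ]] [1.0832945  0.43798808 1.37528538] [[-0.569835    0.71246422 -0.40949091]
 [ 0.82167163  0.48672202 -0.29657615]
 [-0.01199165 -0.50546654 -0.86276288]]
side [[505.25910648   0.         286.36920672]
 [  0.         505.25910648 210.36853163]
 [  0.           0.           1.        ]] [0.32328412 1.01032845 1.3343287 ] [[-0.98743    -0.10987238  0.11362241]
 [-0.15730949  0.75298895 -0.63895333]
 [-0.0153531  -0.64879557 -0.76080785]]
```

View pics/scene0.png

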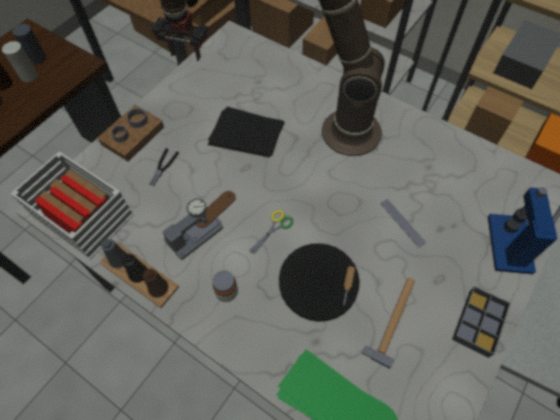

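View pics/side0.png

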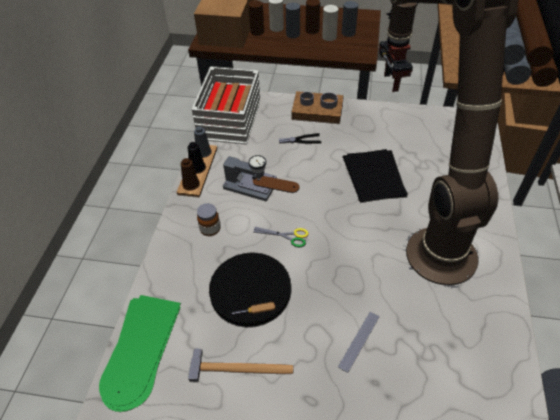

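The scene view shows the gauge dial at (197,208), the blank's free end at (232,197), the board at (319,282), the awl at (349,280) and scissors around (272,232). The side view shows the same things: dial (257,163), blank end (298,187), board (250,288).

```bash
cat > h.py <<'E'
import cv2,numpy as np
from station import telemetry, vision, robot
def ray(m,uv,z):
    uv=np.atleast_2d(np.float64(uv)); K=m['mtx'];R=np.array(m['attitude']);e=np.array(m['eye'])
    d=np.c_[uv,np.ones(len(uv))]@np.linalg.inv(K).T@R.T
    return e+d*((z-e[2])/d[:,2])[:,None]
def blob(mask,near):
    n,l,st,c=cv2.connectedComponentsWithStats(mask.astype(np.uint8))
    k=[i for i in range(1,n) if st[i,4]>60]; i=min(k,key=lambda i:np.hypot(*(c[i]-near)))
    return (l==i).astype(np.uint8)
def cont(mask): return max(cv2.findContours(mask,0,1)[0],key=cv2.contourArea)[:,0,:]
def tool(v): # world vector to tool axes
    return np.array(telemetry.sense()['ee_rot']).T@np.array(v)
E
python3 - <<'E'
from h import *
P={'scene':((319,290),(222,205),(197,208)),'side':((240,285),(280,184),(257,163))}
for n,(b,k,d) in P.items():
    im=cv2.imread(f'pics/{n}0.png'); m=vision.camera_model(n); hsv=cv2.cvtColor(im,cv2.COLOR_BGR2HSV)
    bm=blob(im.max(2)<45,b); w=ray(m,cont(cv2.morphologyEx(bm,cv2.MORPH_CLOSE,np.ones((15,15)))),0.03)[:,:2]
    (c,r)=cv2.minEnclosingCircle(np.float32(w)); print(n,'board',c,r)
    print(im[k[1],k[0]],hsv[k[1],k[0]])
    km=blob((hsv[...,0]<16)&(hsv[...,1]>110)&(im.max(2)>45),k); ww=ray(m,cont(km),0.051)[:,:2]
    print('blank',cv2.minAreaRect(np.float32(ww*1000)),km.sum()); 
    q=cv2.boxPoints(cv2.minAreaRect(np.float32(ww*1000))); print(np.round(q))
    print('dial',ray(m,d,0.14))
    dm=blob((im.min(2)>130)&(np.hypot(*(np.indices(im.shape[:2])[::-1]-np.array(d)[:,None,None]))<11),d)
    print('dialc',ray(m,cont(dm).mean(0),0.14),dm.sum())
E
```

```text
scene board (0.5881991386413574, 0.22411179542541504) 0.12365394830703735
[44 60 85] [ 12 123  85]
blank ((563.095947265625, -185.94895935058594), (39.27376174926758, 129.22775268554688), 85.74652099609375) 325
[[ 497. -201.]
 [ 626. -210.]
 [ 629. -171.]
 [ 500. -162.]]
dial [[ 0.64014164 -0.19403209  0.14      ]]
dialc [[ 0.63710772 -0.19967945  0.14      ]] 117
side board (0.5794715285301208, 0.2318958044052124) 0.12737838923931122
[36 57 95] [ 11 158  95]
blank ((571.7114868164062, -183.64767456054688), (47.03556442260742, 159.93768310546875), 82.80482482910156) 403
[[ 489. -197.]
 [ 648. -217.]
 [ 654. -170.]
 [ 495. -150.]]
dial [[ 0.633051   -0.18624276  0.14      ]]
dialc [[ 0.62685409 -0.1997504   0.14      ]] 191
```

Emit:
drive_tool(
  plan=[
    [1,[0.03,-0.022,0],[0,0,0.05]],
    [1,[0.08,-0.06,0],[0,0,0.1]],
    [1,[0.13,-0.098,0],[0,0,0.16]],
    [1,[0.18,-0.135,0],[0,0,0.22]],
    [1,[0.23,-0.172,0],[0,0,0.28]],
    [1,[0.28,-0.21,0],[0,0,0.34]],
    [1,[0.33,-0.248,0],[0,0,0.4]],
    [1,[0.37,-0.277,0],[0,0,0.44]],
  ],
)

```text
t: 1.1
position: [0.4649, -0.2041, 0.2226]
ee_rot: [[0.995, -0.104, 0.0], [-0.104, -0.995, 0.0], [0.0, -0.0, -1.0]]
contact_force: [0.8, -1.3, -0.0]
grip_width: 0.0876
gripper_force: 0.0
```

```bash
python3 - <<'E'
from h import *
s=telemetry.sense(); print(s['t'],s['position'],np.round(s['ee_rot'],3).tolist())
m=vision.camera_model('wrist'); im=vision.snapshot('wrist'); cv2.imwrite('pics/w1.png',im); print(m)
np.savez('w1.npz',**m)
E
```

```text
1.1 [ 0.464947   -0.20408679  0.22261149] [[0.995, -0.104, 0.0], [-0.104, -0.995, 0.0], [0.0, -0.0, -1.0]]
{'mtx': array([[376.69860085,   0.        , 278.24868152],
       [  0.        , 376.69860085, 207.96824661],
       [  0.        ,   0.        ,   1.        ]]), 'eye': array([ 0.53625712, -0.21217382,  0.38309467]), 'attitude': array([[-0.10449437, -0.95965575, -0.26103979],
       [-0.99452409,  0.10039156,  0.0290409 ],
       [-0.00166307,  0.26264497, -0.96489111]])}
```

View pics/w1.png

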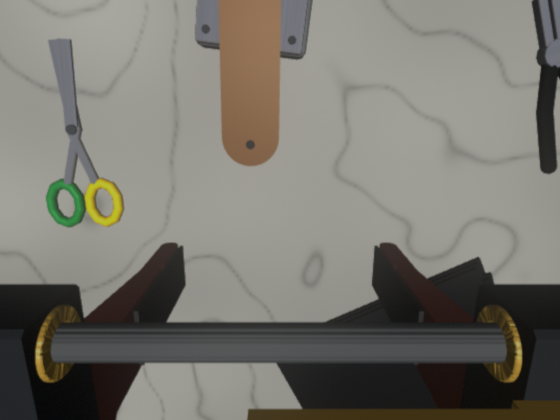

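The wrist view shows the blank in brown from (250,0) to its free end at (250,165), with the plate edge at row ~50. Scissors are at the left, and the fingers at the bottom.

```bash
python3 - <<'E'
from h import *
m=dict(np.load('w1.npz')); im=cv2.imread('pics/w1.png'); hsv=cv2.cvtColor(im,cv2.COLOR_BGR2HSV)
k=blob((hsv[...,0]<20)&(hsv[...,1]>80)&(np.indices(k0:=im.shape[:2])[0]<200),(250,80))
w=ray(m,cont(cv2.morphologyEx(k,cv2.MORPH_CLOSE,np.ones((9,9)))),0.051)[:,:2]
r=cv2.minAreaRect(np.float32(w*1000)); print(r, np.round(cv2.boxPoints(r)))
print('plate corners z.045',ray(m,[[197,44],[305,55],[220,48],[280,54]],0.045))
E
```

```text
((553.8502807617188, -189.3372802734375), (49.14152908325195, 132.14747619628906), 83.12430572509766) [[ 485. -206.]
 [ 617. -222.]
 [ 622. -173.]
 [ 491. -157.]]
plate corners z.045 [[ 0.59241977 -0.14954497  0.045     ]
 [ 0.57450432 -0.23815473  0.045     ]
 [ 0.58735422 -0.16813055  0.045     ]
 [ 0.57747332 -0.21741303  0.045     ]]
```

Emit:
drive_tool(
  plan=[
    [1,[0.03,-0.012,0.02],[0,0,0.01]],
    [1,[0.066,-0.024,0.05],[0,0,0.016]],
    [1,[0.066,-0.024,0.1],[0,0,0.016]],
    [1,[0.066,-0.024,0.14],[0,0,0.016]],
    [1,[0.066,-0.024,0.165],[0,0,0.016]],
    [1,[0.066,-0.024,0.178],[0,0,0.016]],
    [1,[0.066,-0.024,0.178],[0,0,0.016]],
  ],
)

```text
t: 2.02
position: [0.5317, -0.1897, 0.0441]
ee_rot: [[0.993, -0.12, -0.001], [-0.12, -0.993, 0.0], [-0.001, -0.0, -1.0]]
contact_force: [0.3, -0.9, 0.3]
grip_width: 0.0881
gripper_force: 0.0
```

Emit:
drive_tool(
  plan=[
    [0.4,[0,0,0],[0,0,0]],
    [0.4,[0,0,0],[0,0,0]],
    [0.4,[0,0,0],[0,0,0]],
    [0.4,[0,0,0],[0,0,0]],
    [0.4,[0,0,0],[0,0,0]],
    [0.4,[0,0,0],[0,0,0]],
  ],
  grip_force=25,
)

```text
t: 2.78
position: [0.5322, -0.1895, 0.0448]
ee_rot: [[0.993, -0.12, 0.0], [-0.12, -0.993, 0.0], [0.0, -0.0, -1.0]]
contact_force: [0.3, 0.9, 2.5]
grip_width: 0.0495
gripper_force: 24.9
```

Emit:
drive_tool(
  plan=[
    [0.4,[-0.01,0,0],[0,0,0]],
    [0.4,[-0.03,0,0],[0,0,0]],
    [0.4,[-0.05,0,0],[0,0,0]],
    [0.4,[-0.07,0,0],[0,0,0]],
    [0.4,[-0.09,0,0],[0,0,0]],
    [0.4,[-0.105,0,0],[0,0,0]],
    [0.4,[-0.11,0,0],[0,0,0]],
    [0.4,[-0.11,0,0],[0,0,0]],
  ],
)

```text
t: 3.78
position: [0.4231, -0.1766, 0.0448]
ee_rot: [[0.993, -0.12, 0.0], [-0.12, -0.993, -0.0], [0.0, 0.0, -1.0]]
contact_force: [-0.0, 0.2, -0.6]
grip_width: 0.0499
gripper_force: 24.9
```

```bash
python3 - <<'E'
from h import *
s=telemetry.sense(); print(s['t'],s['position'],s['grip_width'],s['contact_force'])
m=vision.camera_model('wrist'); np.savez('w2.npz',**m); a=vision.snapshot('wrist'); b=vision.snapshot('side')
cv2.imwrite('pics/w2.png',np.hstack([cv2.resize(a,(400,300)),cv2.resize(b[100:340,130:450],(400,300))])); cv2.imwrite('pics/w2f.png',a);cv2.imwrite('pics/s2f.png',b)
m=vision.camera_model('side'); hsv=cv2.cvtColor(b,cv2.COLOR_BGR2HSV)
k=blob((hsv[...,0]>8)&(hsv[...,0]<22)&(hsv[...,1]>130)&(b.max(2)>110),(262,308)); w=ray(m,cont(k),0.045)[:,:2]; print('awl',k.sum(),cv2.minAreaRect(np.float32(w*1000)))
E
```

```text
3.775 [ 0.42307129 -0.17657002  0.04476737] 0.049939492579923056 [-0.03829598  0.15581219 -0.55809659]
awl 92 ((556.3722534179688, -647.373779296875), (34.375789642333984, 111.02590942382812), 0.5568243861198425)
```

View pics/w2.png

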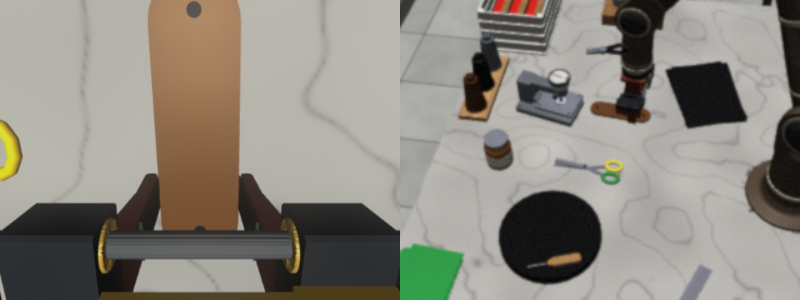

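The blank is out of the gauge and held. The awl handle is at side-view pixel ~(264,308), with its tip at ~(234,313).

```bash
python3 - <<'E'
from h import *
m=vision.camera_model('side'); print(ray(m,[[277,306],[264,308],[250,310],[234,313]],0.04))
m=vision.camera_model('scene'); print(ray(m,[[351,268],[347,288],[345,303]],0.04))
m=dict(np.load('w2.npz')); a=cv2.imread('pics/w2f.png'); hsv=cv2.cvtColor(a,cv2.COLOR_BGR2HSV)
k=blob((hsv[...,0]<20)&(hsv[...,1]>80)&(np.indices(a.shape[:2])[0]<240),(272,120)); w=ray(m,cont(k),0.051)[:,:2]
r=cv2.minAreaRect(np.float32(w*1000)); print(r,np.round(cv2.boxPoints(r)),cont(k)[:,1].min())
E
```

```text
[[0.48613265 0.28718054 0.04      ]
 [0.52223317 0.2992282  0.04      ]
 [0.56101468 0.31164694 0.04      ]
 [0.60459203 0.32801762 0.04      ]]
[[0.50118148 0.28526956 0.04      ]
 [0.56414758 0.30814552 0.04      ]
 [0.60785456 0.32706806 0.04      ]]
((485.31787109375, -182.839111328125), (49.04252624511719, 94.68277740478516), 84.5162353515625) [[ 436. -203.]
 [ 530. -212.]
 [ 535. -163.]
 [ 441. -154.]] 0
```

Emit:
drive_tool(
  plan=[
    [0.4,[0,0,-0.03],[0,0,0]],
    [0.4,[0,0,-0.08],[0,0,0]],
    [0.4,[0,-0.01,-0.12],[0,0,0]],
    [0.4,[0.01,-0.045,-0.12],[0,0,0]],
    [0.4,[0.02,-0.09,-0.12],[0,0,0]],
    [0.4,[0.03,-0.135,-0.12],[0,0,0]],
    [0.4,[0.04,-0.18,-0.12],[0,0,0]],
    [0.4,[0.05,-0.228,-0.12],[0,0,0]],
  ],
)

```text
t: 4.88
position: [0.5008, 0.0454, 0.1647]
ee_rot: [[0.993, -0.12, 0.001], [-0.12, -0.993, 0.0], [0.0, -0.0, -1.0]]
contact_force: [0.1, -0.1, -1.0]
grip_width: 0.0496
gripper_force: 24.9
```

Emit:
drive_tool(
  plan=[
    [0.4,[0.01,-0.04,0],[0,0,-0.08]],
    [0.4,[0.02,-0.08,0],[0,0,-0.18]],
    [0.4,[0.027,-0.12,0],[0,0,-0.28]],
    [0.4,[0.032,-0.147,0.02],[0,0,-0.38]],
    [0.4,[0.0345,-0.157,0.06],[0,0,-0.47]],
    [0.4,[0.0345,-0.157,0.09],[0,0,-0.47]],
    [0.4,[0.0345,-0.157,0.1],[0,0,-0.47]],
    [0.4,[0.0345,-0.157,0.1],[0,0,-0.47]],
  ],
)

```text
t: 5.88
position: [0.553, 0.1957, 0.0645]
ee_rot: [[0.94, 0.342, -0.001], [0.342, -0.94, -0.0], [-0.001, -0.0, -1.0]]
contact_force: [-0.7, -0.4, -0.5]
grip_width: 0.0499
gripper_force: 24.9
```

```bash
python3 - <<'E'
from h import *
b=vision.snapshot('side');c=vision.snapshot('scene');a=vision.snapshot('wrist')
cv2.imwrite('pics/p3.png',np.hstack([cv2.resize(b[180:390,130:410],(400,300)),cv2.resize(a,(400,300))]))
E
```

```text
(no output)
```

View pics/p3.png

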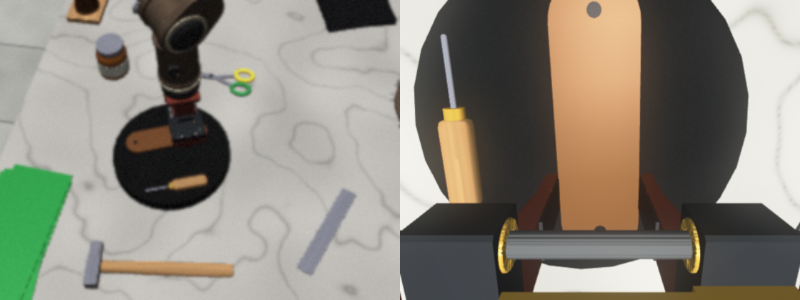

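The blank is over the board, parallel to the awl and well clear of it. I'll lower it now.

Emit:
drive_tool(
  plan=[
    [0.4,[0,0,0.015],[0,0,0]],
    [0.4,[0,0,0.025],[0,0,0]],
    [0.4,[0,0,0.03],[0,0,0]],
    [0.4,[0,0,0.0325],[0,0,0]],
    [0.4,[0,0,0.0335],[0,0,0]],
    [0.4,[0,0,0.0335],[0,0,0]],
  ],
)

```text
t: 6.78
position: [0.5531, 0.1957, 0.0313]
ee_rot: [[0.939, 0.343, 0.0], [0.343, -0.939, 0.0], [0.0, -0.0, -1.0]]
contact_force: [0.5, 0.1, -0.7]
grip_width: 0.0495
gripper_force: 24.9
```

Emit:
drive_tool(
  plan=[
    [0.6,[0,0,0],[0,0,0]],
    [0.75,[0,0,0],[0,0,0]],
    [0.75,[0,0,0],[0,0,0]],
    [0.75,[0,0,0],[0,0,0]],
    [0.75,[0,0,-0.02],[0,0,0]],
    [0.75,[0,0,-0.06],[0,0,0]],
    [0.75,[0,0,-0.11],[0,0,0]],
    [0.75,[0,0,-0.17],[0,0,0]],
  ],
)

```text
t: 7.78
position: [0.5524, 0.1955, 0.2036]
ee_rot: [[0.939, 0.343, -0.0], [0.343, -0.939, 0.0], [-0.0, -0.0, -1.0]]
contact_force: [1.0, -0.7, -0.3]
grip_width: 0.0663
gripper_force: 0.0
```

```bash
python3 - <<'E'
from h import *
s=telemetry.sense(); print(s['t'],s['position'],np.round(s['ee_rot'],3).tolist())
m=vision.camera_model('wrist');a=vision.snapshot('wrist');hsv=cv2.cvtColor(a,cv2.COLOR_BGR2HSV)
k=blob((hsv[...,0]<13)&(hsv[...,1]>80)&(np.indices(a.shape[:2])[0]<400),(290,120)); w=ray(m,cont(k),0.036)[:,:2]
print(cv2.minAreaRect(np.float32(w*1000)),k.sum())
cv2.imwrite('pics/w4.png',a)
E
```

```text
7.775 [0.55240606 0.19552316 0.20359505] [[0.939, 0.343, -0.0], [0.343, -0.939, 0.0], [-0.0, -0.0, -1.0]]
((464.42205810546875, 251.939453125), (12.772180557250977, 29.512540817260742), 82.44300842285156) 253
```

View pics/w4.png

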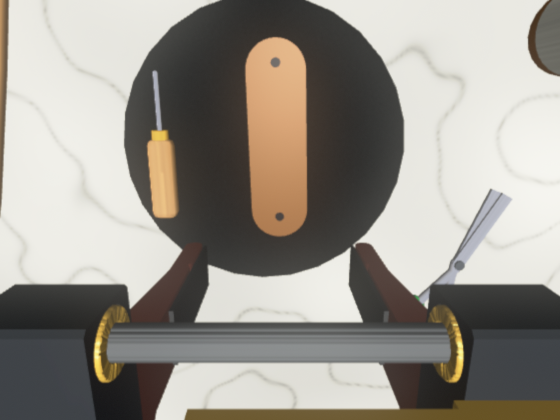

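The blank lies flat in the middle of the board, with the awl untouched at (160,170). I'll move to the gauge.

Emit:
drive_tool(
  plan=[
    [0.9,[-0.007,0.023,0],[0,0,0.04]],
    [1,[-0.022,0.073,0],[0,0,0.12]],
    [1,[-0.038,0.125,0],[0,0,0.2]],
    [1,[-0.054,0.178,0],[0,0,0.28]],
    [1,[-0.07,0.231,0],[0,0,0.36]],
    [1,[-0.087,0.287,0],[0,0,0.44]],
    [1,[-0.103,0.339,0],[0,0,0.51]],
    [1,[-0.1126,0.371,0],[0,0,0.55]],
  ],
)

```text
t: 8.82
position: [0.5727, -0.1957, 0.2004]
ee_rot: [[0.979, -0.205, -0.002], [-0.205, -0.979, -0.001], [-0.002, 0.001, -1.0]]
contact_force: [0.1, 1.1, -0.1]
grip_width: 0.0879
gripper_force: 0.0
```

Emit:
drive_tool(
  plan=[
    [1,[0,0,0],[0,0,0]],
    [1,[0,0,0],[0,0,0]],
  ],
)

```text
t: 9.07
position: [0.5743, -0.1898, 0.2008]
ee_rot: [[0.98, -0.197, -0.001], [-0.197, -0.98, 0.001], [-0.001, -0.001, -1.0]]
contact_force: [0.0, 0.2, 0.1]
grip_width: 0.0876
gripper_force: 0.0
```

```bash
python3 - <<'E'
from h import *
s=telemetry.sense(); print(s['t'],s['position'],np.round(s['ee_rot'],3).tolist(),s['q'])
m=vision.camera_model('wrist');a=vision.snapshot('wrist');cv2.imwrite('pics/w5f.png',a); np.savez('w5.npz',**m)
R=np.array(m['attitude']);p=R.T@(np.array([.6325,-.204,.1395])-m['eye']); uv=(m['mtx']@p/p[2])[:2]; print(uv)
u,v=uv.astype(int); u0=max(u-70,0);v0=max(v-70,0); print(u0,v0)
cv2.imwrite('pics/w5.png',cv2.resize(a[v0:v0+140,u0:u0+140],(560,560),interpolation=cv2.INTER_CUBIC))
E
```

```text
9.075 [ 0.57426638 -0.18980324  0.20079676] [[0.98, -0.197, -0.001], [-0.197, -0.98, 0.001], [-0.001, -0.001, -1.0]] [ 24.59973183  23.5799265  -14.6293199   95.08987132   6.47589924
  62.21846983 -93.2508618 ]
[282.24049093 126.73044673]
212 56
```

View pics/w5.png

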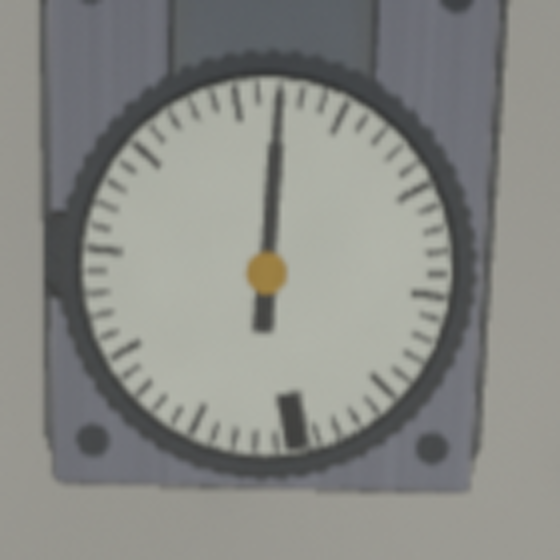

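The dial shows the hub at crop (266,272), the pointer tip at (279,95) and the zero bar from (288,395) to (297,446).

```bash
python3 - <<'E'
from h import *
m=dict(np.load('w5.npz')); a=cv2.imread('pics/w5f.png')
f=lambda p:np.array(p)/4+[212,56]
g=blob((a.min(2)>150)&True,f((200,200))) if 0 else None
msk=np.zeros(a.shape[:2],np.uint8); cv2.circle(msk,tuple(int(x) for x in f((266,268))),52,1,-1)
c=cont(blob((a.min(2)>135)&(msk>0),f((200,200)))); h=cv2.convexHull(c)[:,0]
w=ray(m,h,0.1395)[:,:2]; (x,y),(d1,d2),_=cv2.fitEllipse(np.float32(w*1000)); print('face',x,y,d1,d2)
C=np.array([x,y])/1000
P=[ray(m,f(p),0.1395)[0,:2] for p in((266,272),(279,95),(288,395),(297,446),(263,328))]
print(np.round(P,4)); an=lambda p,c:np.degrees(np.arctan2(*(p-c)[::-1]))
for c in (C,P[0]): print('ptr',an(P[1],c),'tail->tip',an(P[1],P[4]),'zero',an(P[2],c),an(P[3],c),'delta ccw',(an(P[1],c)-(an(P[2],c)+an(P[3],c))/2)%360)
E
```

```text
face 634.6674194335938 -202.09251403808594 52.253089904785156 52.430908203125
[[ 0.6344 -0.2022]
 [ 0.6577 -0.2087]
 [ 0.6165 -0.2019]
 [ 0.6088 -0.2017]
 [ 0.6267 -0.2002]]
ptr -16.05185971852193 tail->tip -15.388823960414193 zero 179.31632584126794 179.18174622945168 delta ccw 164.69910424611825
ptr -15.675884222679782 tail->tip -15.388823960414193 zero 178.9954488565387 178.9556806972413 delta ccw 165.34855100043023
```

Emit:
drive_tool(
  plan=[
    [1,[0.03,0,0],[0,0,0]],
    [1,[0.0615,0,0.01],[0,0,0]],
    [1,[0.0615,0,0.03],[0,0,0]],
    [1,[0.0615,0,0.055],[0,0,0]],
    [1,[0.0615,0,0.07],[0,0,0]],
    [1,[0.0615,0,0.07],[0,0,0]],
  ],
)

```text
t: 9.88
position: [0.6341, -0.2024, 0.1302]
ee_rot: [[0.98, -0.197, -0.002], [-0.197, -0.98, 0.001], [-0.002, -0.001, -1.0]]
contact_force: [0.1, 0.2, 0.4]
grip_width: 0.0878
gripper_force: 0.0
```

Emit:
drive_tool(
  plan=[
    [0.5,[0,0,0],[0,0,0]],
    [0.5,[0,0,0],[0,0,0]],
    [0.5,[0,0,0],[0,0,0]],
    [0.5,[0,0,0],[0,0,0]],
    [0.5,[0,0,0],[0,0,0]],
  ],
  grip_force=20,
)

```text
t: 10.5
position: [0.6354, -0.2021, 0.1319]
ee_rot: [[0.98, -0.198, 0.001], [-0.198, -0.98, 0.002], [0.001, -0.002, -1.0]]
contact_force: [0.1, 5.5, 3.8]
grip_width: 0.0595
gripper_force: 20.0
```

Emit:
drive_tool(
  plan=[
    [0.5,[0,0,0],[0,0,-0.1]],
    [0.5,[0,0,0],[0,0,-0.24]],
    [0.5,[0,0,0],[0,0,-0.38]],
    [0.5,[0,0,0],[0,0,-0.52]],
    [0.5,[0,0,0],[0,0,-0.66]],
    [0.5,[0,0,0],[0,0,-0.8]],
    [0.5,[0,0,0],[0,0,-0.94]],
    [0.5,[0,0,0],[0,0,-1.08]],
  ],
)

```text
t: 11.5
position: [0.6351, -0.2013, 0.1319]
ee_rot: [[0.633, 0.774, 0.001], [0.774, -0.633, 0.002], [0.002, -0.001, -1.0]]
contact_force: [-1.1, 7.0, 4.6]
grip_width: 0.0591
gripper_force: 20.0
```

Emit:
drive_tool(
  plan=[
    [0.5,[0,0,0],[0,0,-0.14]],
    [0.5,[0,0,0],[0,0,-0.28]],
    [0.5,[0,0,0],[0,0,-0.42]],
    [0.5,[0,0,0],[0,0,-0.56]],
    [0.5,[0,0,0],[0,0,-0.7]],
    [0.5,[0,0,0],[0,0,-0.84]],
    [0.5,[0,0,0],[0,0,-0.98]],
    [0.5,[0,0,0],[0,0,-1.1]],
  ],
)

```text
t: 12.5
position: [0.6343, -0.2012, 0.1319]
ee_rot: [[-0.403, 0.915, -0.001], [0.915, 0.403, 0.002], [0.003, 0.0, -1.0]]
contact_force: [-4.2, 8.2, 7.1]
grip_width: 0.0596
gripper_force: 20.0
```

Emit:
drive_tool(
  plan=[
    [0.5,[0,0,0],[0,0,-0.14]],
    [0.5,[0,0,0],[0,0,-0.28]],
    [0.5,[0,0,0],[0,0,-0.42]],
    [0.5,[0,0,0],[0,0,-0.56]],
    [0.5,[0,0,0],[0,0,-0.66]],
    [0.5,[0,0,0],[0,0,-0.7]],
    [0.5,[0,0,0],[0,0,-0.7]],
    [0.5,[0,0,0],[0,0,-0.7]],
  ],
)

```text
t: 13.5
position: [0.6339, -0.2015, 0.1319]
ee_rot: [[-0.896, 0.444, -0.001], [0.444, 0.896, 0.002], [0.002, 0.001, -1.0]]
contact_force: [-5.6, 8.0, 7.4]
grip_width: 0.0594
gripper_force: 20.0
```

Emit:
drive_tool(
  plan=[
    [0.8,[0,0,0],[0,0,0]],
    [1,[0,0,0],[0,0,0]],
    [1,[0,0,0],[0,0,0]],
    [1,[0,0,-0.02],[0,0,0]],
    [1,[0,0,-0.05],[0,0,0]],
    [1,[-0.03,0,-0.07],[0,0,0]],
    [1,[-0.06,0,-0.07],[0,0,0]],
    [1,[-0.06,0,-0.07],[0,0,0]],
  ],
)

```text
t: 14.5
position: [0.6896, -0.2313, 0.2021]
ee_rot: [[-0.895, 0.447, 0.002], [0.447, 0.895, 0.0], [-0.001, 0.001, -1.0]]
contact_force: [0.1, 0.0, 1.0]
grip_width: 0.0878
gripper_force: 0.0
```

```bash
python3 - <<'E'
from h import *
s=telemetry.sense(); print(s['t'],s['position'],s['contact_force'],s['joint_velocities'])
m=vision.camera_model('wrist');a=vision.snapshot('wrist');cv2.imwrite('pics/w6f.png',a); np.savez('w6.npz',**m)
R=np.array(m['attitude']);p=R.T@(np.array([.6346,-.2021,.1395])-m['eye']); uv=(m['mtx']@p/p[2])[:2]
u,v=uv.astype(int); u0=max(u-70,0);v0=max(v-70,0); print(uv,u0,v0)
cv2.imwrite('pics/w6.png',cv2.resize(a[v0:v0+140,u0:u0+140],(560,560),interpolation=cv2.INTER_CUBIC))
E
```

```text
14.5 [ 0.68956993 -0.23128377  0.2021035 ] [0.09764615 0.02950479 0.97890869] [ 0.50054957 -1.06742343 -0.96116505  3.88839319 -1.03887298 -0.62380687
 -0.78060488]
[281.18703056 122.00772485] 211 52
```

View pics/w6.png

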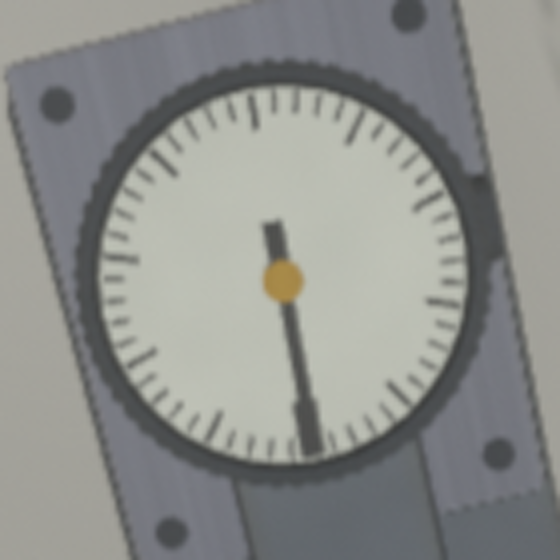

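The pointer and the zero bar coincide: hub (284,282), pointer shaft (296,360) and bar centre (308,428) lie within about 1° of each other. The tool is clear of the gauge.

```bash
python3 -c "
from station import robot
print(robot.sign_off())"
```

```text
the job is handed in; nothing more can be done
None
```

The job is handed in, with no verdict returned: the blank lies flat near the middle of the board, the zero mark sits at the pointer's tip to within about 1°, and I touched nothing else on the bench.

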